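Put the washed slide-staining set back together

TASK

The slide-staining set is washed and dry: stand the slide basket in the rectangular dish, then put each of the three lids on the vessel it belongs to, so that everything is ready and dust-free for the next run. Every lid must sit level and fully home in its own vessel; set the parts down rather than letting them fall, leave the three vessels standing where they are, and do not disturb the dropper bottle, the specimen pot or the cover-glass box.

Things in the scene. Friction and masses are not known exactly. Their poses are not given: they have to be found in the camera images.
- dish_rim (a point): Rectangular staining dish, off-white plastic, open, loose, 0.45 kg: 112 (x) by 92 mm (y) outside, 60 mm high, inside 104 by 84 mm and 54 mm deep (walls 4, floor 6 mm); upright ribs on the long sides. Point: centre of the mouth, level with the rim (60 mm above the bench); x along the long side, z up.
- bowl_rim (a point): Wide round dish, off-white plastic, open, loose, 0.35 kg: 96 mm across outside, 88 mm mouth, 50 mm high. Point: centre of the mouth, level with the rim (50 mm above the bench); z up.
- jar_rim (a point): Tall slide jar, off-white plastic, open, loose, 0.3 kg, 88 mm high: round foot 68 mm across, grooved square body 52 mm wide, round collar 64 mm across outside with a 56 mm mouth. Point: centre of the mouth, level with the rim (88 mm above the bench); z up.
- dish_lid_grip (a point): Rectangular lid, off-white, 0.11 kg, right way up, 46 mm high: lip 90x70 mm, 8 deep (7 mm play each side in the dish); plate 122 (x) by 102 mm, 4 thick; hollow raised grip 88 long (x), 56 wide, 34 high, taken across the 56; the basket's handle fits inside it. Point: in the grip, 35 mm above the lip's lower edge (27 above the rim when seated); x long side, z up. Fits either way round.
- bowl_lid_grip (a point): Large round lid, off-white plastic, 0.09 kg, right way up, 42 mm high: lip below 72 mm across, 8 mm deep; plate 106 mm across, 4 mm thick; cylindrical knob on top 24 mm across, 30 mm high. Point: in the upper part of the knob, 34 mm above the lip's lower edge (26 mm above the rim when seated); z up.
- jar_lid_grip (a point): Small round lid, off-white plastic, 0.05 kg, right way up, 42 mm high: lip below 40 mm across, 8 mm deep; plate 74 mm across, 4 mm thick; cylindrical knob on top 24 mm across, 30 mm high. Point: in the upper part of the knob, 34 mm above the lip's lower edge (26 mm above the rim when seated); z up.
- basket_grip (a point): Steel slide basket, 0.16 kg, upright: 84 (x) by 64 mm (y), walls 30 mm high, stiff upright wire handle with a straight grey grip bar (10 mm thick, 40 mm long, along x), taken across y. Point: middle of the bar, 76 mm above the underside (22 mm above the dish's rim once in it); x long side, z up. Goes in long side along long side, either way round, 10 mm play each side.
- dropper_mid (a point): Bystander: white dropper bottle, 25 mm across, 73 mm high, loose and light. The point is 35 mm up its axis.
- pot_mid (a point): Bystander: white specimen pot with a red-brown screw cap, 49 mm across, 56 mm high, loose. The point is 28 mm up its axis.
- coverbox_mid (a point): Bystander: small closed blue-grey cover-glass box, 44 by 36 mm, 22 mm high, loose. The point is 11 mm above its underside, in the middle.

How it is judged (in metres and radians):
At the end, for the whole second after the job is handed in: Basket upright on the rectangular dish's floor; each lid on its own vessel: centres within 12 mm, height within 3 mm of seated, level within 3 degrees, the rectangular lid square to its dish; vessels upright; all released and at rest (horizontal distance between dish_lid_grip and dish_rim below 0.012 m and z of dish_lid_grip in the frame of dish_rim between 0.024 and 0.03 m and angle between each of dish_lid_grip, dish_rim, jar_lid_grip, jar_rim, bowl_lid_grip, bowl_rim's own z axis and vertical below 0.05 rad and linear speed of each of dish_lid, dish, jar_lid, jar, bowl_lid, bowl, basket below 0.02 m/s and angular speed of each of dish_lid, dish, jar_lid, jar, bowl_lid, bowl, basket below 0.2 rad/s and horizontal distance between jar_lid_grip and jar_rim below 0.012 m and z of jar_lid_grip in the frame of jar_rim between 0.023 and 0.029 m and horizontal distance between bowl_lid_grip and bowl_rim below 0.012 m and z of bowl_lid_grip in the frame of bowl_rim between 0.023 and 0.029 m and angle between the x axis of dish_lid_grip and the x axis of dish_rim, either way round below 0.3 rad and z of basket_grip in the frame of dish_rim between 0.018 and 0.026 m and horizontal distance between basket_grip and dish_rim below 0.017 m and angle between basket_grip's own z axis and vertical below 0.06 rad); the robot touches nothing.
It fails at once if a vessel is shoved more than 4 cm or tipped ((distance of dish_rim from where it was at the start of the episode above 0.04 m or angle between dish_rim's own z axis and vertical above 0.35 rad) or (distance of jar_rim from where it was at the start of the episode above 0.04 m or angle between jar_rim's own z axis and vertical above 0.35 rad) or (distance of bowl_rim from where it was at the start of the episode above 0.04 m or angle between bowl_rim's own z axis and vertical above 0.35 rad)).
It fails at once if the dropper bottle, specimen pot or cover-glass box is knocked over or moved more than 3 cm ((distance of dropper_mid from where it was at the start of the episode above 0.03 m or angle between dropper_mid's own z axis and vertical above 0.5 rad) or (distance of pot_mid from where it was at the start of the episode above 0.03 m or angle between pot_mid's own z axis and vertical above 0.5 rad) or (distance of coverbox_mid from where it was at the start of the episode above 0.03 m or angle between coverbox_mid's own z axis and vertical above 0.5 rad)).
It fails at once if a lid or the basket is let fall (out of the fingers, faster than after a 3 cm drop) ((contact force between dish_lid and the fingers below 0.05 N and linear speed of dish_lid above 0.77 m/s) or (contact force between jar_lid and the fingers below 0.05 N and linear speed of jar_lid above 0.77 m/s) or (contact force between bowl_lid and the fingers below 0.05 N and linear speed of bowl_lid above 0.77 m/s) or (contact force between basket and the fingers below 0.05 N and linear speed of basket above 0.77 m/s)).
It also fails if it takes over 125 s, if anything falls off the work surface, if the arm or the gripper's body presses on something with over 40 N, if the wrist force passes 120 N, or if a joint passes its speed limit or range.

ROBOT

A 6-joint arm with a two-finger parallel gripper is mounted at the origin on the work surface. World frame = base frame: x ahead of the robot, y to its left, z up, the work surface at z = 0. Lengths are in m, angles in degrees, forces in N, time in s.
With the tool pointing down it reaches from about 0.375 to 0.9 m from the base axis. Payload 3.1 kg.
Tool frame: the origin (TCP) lies midway between the tips of the shut fingers; the grasp point (between the pads) lies bot.hold_point_z behind it (bot.hold_point_z is the distance from the TCP to the grasp point, in m); z points along the fingers, y is the direction in which the jaws open and shut (so a half turn about z gives the same grasp; the last joint's range is limited). The gripper opens to 87 mm and grips with 3 to 60 N. Pads are 19 mm wide; open, the fingers measure 117 mm over their backs; the gripper's body (75 mm by 190 mm) begins 51 mm behind the grasp point.
Start: joints at [60.934, 30.224, 82.088, -0, 67.689, -10.227], TCP at [0.202, 0.592, 0.223] pointing down, gripper open.
Joint ranges: [-176.69, 176.69], [-43.24, 126.21], [12.49, 139.97], [-82, 262], [0, 151.66], [-163.58, 163.58]. Speed limits (degrees/s): [159.86, 159.86, 180, 180, 180, 180].

INTERFACE

Orientations are given as a 3x3 rotation matrix whose columns are the frame's x, y, z axes.
In Python, from rig import bot, vision, hand_in gives the robot as it stands. The module is installed in compiled form; this text tells all that it offers.
- The arm moves only by the shell command python3 -m handwheel 'ROWS'. ROWS is JSON, a list of rows, each an object of numbers: "hand": the gripper's target within -1 to 1 (fully open at 1, half-way at 0, shut at -1); "dx", "dy", "dz": the shift along the world's x, y, z in cm; "wx", "wy", "wz": the turn, a rotation vector about the world's x, y, z in rad. In form: [{"hand": .., "dx": .., "dy": .., "dz": .., "wx": .., "wy": .., "wz": ..}, ...]. A call has 1 to 10 rows; each row shifts and turns the commanded pose from where the row before left it; what a row does not reach is not made up. A row lasts 1/10 s, in which the tool goes at most 50 mm and 8.59 degrees, less where a joint would pass 70% of its speed; a pose out of reach is approached as far as the arm can. A call with a gripper value outside its range is refused whole. The fingers move at their own pace and stop on an object; the grip force is fixed at half the most. Time passes only in rows, so rows that do not move let the fingers close. It gives the time, the measured TCP pose, the force and the opening at its end, in the units of the state.
- bot.read_state(): the state, without advancing time (a new reading comes with each control period).
- vision.capture(name): name is "side" or "top" or "wrist"; returns (picture, depth): 420x560x3 uint8, red, green, blue; 420x560 float32, m along the optical axis (not along the pixel's ray), 0 where there is no reading.
- vision.get_calibration(name): a dict with "fx", "fy", "cx", "cy" (pixels), "rvec" (rotation vector, rad) and "tvec" (3), from world to camera coordinates, as OpenCV has them. Camera axes: x right, y down, z forward; pixel columns grow to the right and rows downward; lengths in m; the calibration is good to about 2 mm. A picture is of the moment at which its call begins: read the wrist's pose just before it. get_calibration takes no time and is no camera call; for the wrist camera it gives the pose at the moment of the call.
- hand_in(): hands the job in, once; it reports no verdict.
The state is a dict: "time_s": time; "joint_positions": joint angles; "qvel": joint speeds; "tau": joint torques, N m; "position": TCP position; "tcp_rot": TCP orientation; "force": force on the tool from outside, world axes, zero at the start; "moment": the same for the moment, N m; "opening": opening from 0.0 (shut) to 1.0 (fully open).
Only numpy, scipy, OpenCV 4.12 (cv2) and the standard library are available. Lean on these libraries where they do the work, as an engineer would, in place of code of your own. Each camera call takes 0.05 s, during which the arm holds its last target.

## Working session

There is one attempt and no reset: what is moved stays moved. The work goes in short steps, Python scripts to look and compute and a shell command to move; the robot and the scene stay as the last step left them, time stands still between calls to the robot, and variables do not carry over. Pictures are saved under pics/ and viewed, and the job is handed in when it is done.

```bash
mkdir -p pics; python3 - <<'E'
from rig import bot, vision
import cv2,numpy as np
print(bot.hold_point_z, bot.read_state())
for n in ("top","side","wrist"):
    p,d=vision.capture(n); cv2.imwrite(f"pics/{n}0.png",p[:,:,::-1]); np.savez(f"{n}0.npz",p=p,d=d,**{k:np.array(v) for k,v in vision.get_calibration(n).items()})
    print(n,vision.get_calibration(n))
E
```

```text
0.0187 {'time_s': 0.0, 'joint_positions': array([ 6.09337023e+01,  3.02795861e+01,  8.21561638e+01, -2.63126028e-03,
        6.76892157e+01, -1.02278377e+01]), 'qvel': array([-0.03608867,  0.01071283,  0.08127766,  0.07931306, -0.164095  ,
       -0.09296604]), 'tau': array([ 1.96472394e-05, -4.40039492e+01, -1.76595175e+01,  6.32483256e-02,
        5.80889569e-02, -1.73126941e-04]), 'position': array([0.20144096, 0.59087183, 0.22156623]), 'tcp_rot': array([[-9.46438193e-01,  3.22883418e-01, -1.02246981e-03],
       [ 3.22884852e-01,  9.46436294e-01, -1.92701350e-03],
       [ 3.45501833e-04, -2.15393919e-03, -9.99997621e-01]]), 'force': array([-0.7321551 , -0.26721795,  0.01052315]), 'moment': array([-0.00659115,  0.01096677, -0.04357371]), 'opening': 0.9979309565195312}
top {'fx': 523.7963470606232, 'fy': 523.7963470606232, 'cx': 281.54105561872007, 'cy': 212.85743513033827, 'rvec': array([ 2.19727155, -2.15526605,  0.12093128]), 'tvec': array([-0.06432258,  0.54363539,  1.27286974])}
side {'fx': 488.4185249672987, 'fy': 488.4185249672987, 'cx': 281.32549431432255, 'cy': 209.1404358565501, 'rvec': array([ 2.11674061, -0.72089289,  0.34890138]), 'tvec': array([-0.46276346,  0.2496919 ,  0.86917952])}
wrist {'fx': 360.9265304822601, 'fy': 360.9265304822601, 'cx': 278.8357941987492, 'cy': 209.36732165841227, 'rvec': array([-2.37718778, -1.70179578, -0.21718095]), 'tvec': array([-0.6240501 , -0.03101956,  0.39135581])}
```

View pics/top0.png

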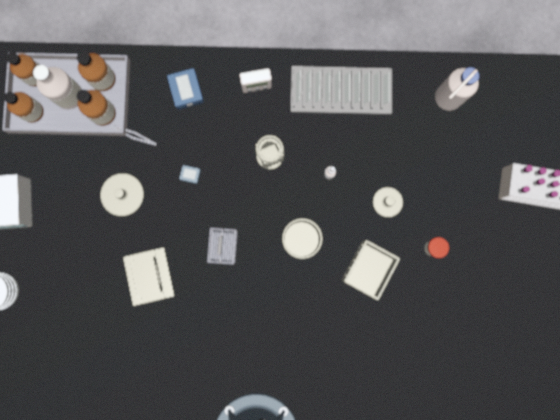

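View pics/side0.png

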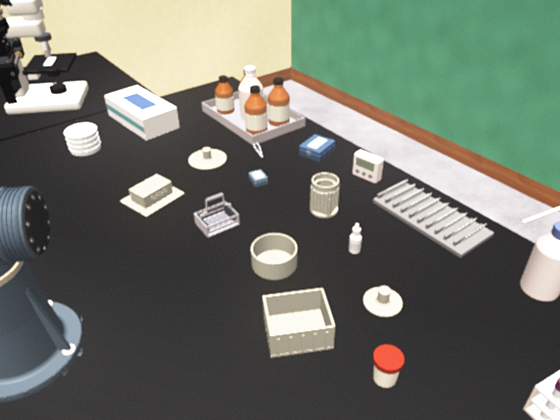

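View pics/wrist0.png

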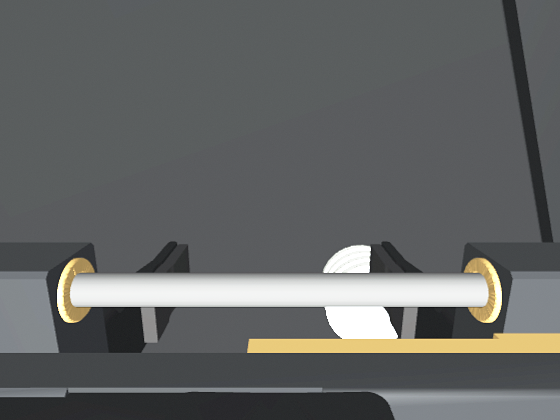

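The top view shows the dish lid (148,277), bowl lid (122,195), basket (222,246), bowl (302,239), dish (372,269), jar (269,152) and jar lid (388,202). The bystanders are the cover box (190,174), dropper (330,172) and pot (438,248). Next I'll measure from depth.

```bash
cat > h.py <<'E'
import numpy as np,cv2
def load(n):
    z=np.load(n); R,_=cv2.Rodrigues(z['rvec']); return z['p'],z['d'],z,R
def cloud(n):
    p,d,z,R=load(n)
    v,u=np.mgrid[:420,:560]
    c=np.stack([(u-z['cx'])/z['fx']*d,(v-z['cy'])/z['fy']*d,d],-1)
    w=(c-z['tvec'].reshape(3))@R
    w[d==0]=np.nan
    return p,w
def save(n,f):
    from rig import vision
    k=vision.get_calibration(n); p,d=vision.capture(n)
    np.savez(f+'.npz',p=p,d=d,**{a:np.array(b) for a,b in k.items()}); cv2.imwrite(f'pics/{f}.png',p[:,:,::-1])
E
python3 - <<'E'
from h import *
for n in ("top0","side0"):
    p,w=cloud(n+".npz")
    print(n,np.isnan(w[...,2]).mean())
    if n=="top0":
        R={'dishlid':(148,277,32),'bowllid':(122,195,26),'basket':(222,246,24),'bowl':(302,239,27),'dish':(372,269,36),'jar':(269,152,22),'jarlid':(388,202,20),'cover':(190,174,14),'drop':(330,172,11),'pot':(438,248,16)}
        W0=w
        for k,(u,v,r) in R.items():
            q=w[v-r:v+r,u-r:u+r].reshape(-1,3); q=q[~np.isnan(q[:,2])]
            h=np.histogram(q[:,2],bins=np.arange(-.01,.11,.01))[0]
            print(k,h,'table',np.round(np.median(q[q[:,2]<.003],0),4))
E
```

```text
top0 0.004107142857142857
dishlid [1121 1194  822   32   46  828   31    0    0    0    0] table [ 0.3764  0.2859 -0.0007]
bowllid [735 927 943  10  38  46   0   0   0   0   0] table [ 0.5783  0.3504 -0.0007]
basket [ 814 1134   40  130   72   21    1    1   44   34    0] table [ 4.618e-01  9.360e-02 -3.000e-04]
bowl [ 859 1704   65   30   28  120  100    0    0    0    0] table [ 4.813e-01 -1.033e-01 -1.000e-04]
dish [1581 2826  155   81   78   87  212  139    0    0    0] table [ 4.138e-01 -2.864e-01 -3.000e-04]
jar [603 758  83  30  29  28  21  37 179 143  16] table [ 7.023e-01 -8.900e-03 -4.000e-04]
jarlid [460 595 448  13  18  59   0   0   0   0   0] table [ 5.822e-01 -3.225e-01 -5.000e-04]
cover [259 260  78 184   1   0   0   0   0   0   0] table [ 6.471e-01  1.822e-01 -6.000e-04]
drop [210 173   4   9  24  21   9  27   5   0   0] table [ 0.6576 -0.1737 -0.0007]
pot [313 347  12  11   5  11 299  23   0   0   0] table [ 4.642e-01 -4.528e-01 -4.000e-04]
side0 0.003907312925170068
```

```bash
cat > m.py <<'E'
import sys
from h import *
def meas(f):
    p,w=cloud(f)
    def band(u,v,r,lo,hi):
        q=w[v-r:v+r,u-r:u+r].reshape(-1,3); q=q[(q[:,2]>lo)&(q[:,2]<hi)]; return q
    B={'dishlid grip':(148,277,34,.04,.055),'dishlid plate':(148,277,34,.006,.055),'bowllid plate':(122,195,27,.006,.02),'bowllid knob':(122,195,27,.036,.05),
     'basket bar':(222,246,28,.066,.09),'basket body':(222,246,26,.02,.036),'bowl rim':(302,239,27,.043,.06),'dish rim':(372,269,36,.052,.07),'jar rim':(269,152,24,.08,.1),
     'jarlid plate':(388,202,20,.006,.02),'jarlid knob':(388,202,20,.036,.05),'cover':(190,174,14,.012,.03),'drop':(330,172,12,.02,.08),'pot':(438,248,16,.045,.07)}
    for k,b in B.items():
        q=band(*b)
        if len(q)<5: print(k,'few');continue
        (c,s,a)=cv2.minAreaRect((q[:,:2]*1000).astype(np.float32))
        cc,rr=cv2.minEnclosingCircle((q[:,:2]*1000).astype(np.float32))
        print(f"{k:14s} n{len(q):5d} rect c{np.round(c,1)} s{np.round(s,1)} a{a:.1f} | circ {np.round(cc,1)} d{2*rr:.1f} z{np.median(q[:,2])*1000:.1f} mean{np.round(q[:,:2].mean(0)*1000,1)}")
if __name__=="__main__": meas(sys.argv[1])
E
python3 m.py top0.npz
```

```text
dishlid grip   n  859 rect c[383.6 273. ] s[87.9 57.1] a13.6 | circ [383.5 273.1] d102.9 z45.8 mean[383.4 272.8]
dishlid plate  n 2053 rect c[381.8 276.8] s[155.5 163.9] a1.1 | circ [385.1 276.6] d203.9 z15.4 mean[383.8 269.4]
bowllid plate  n 1276 rect c[585.9 352.7] s[107.  119.2] a18.6 | circ [573.9 350.1] d137.8 z11.6 mean[585.7 348.3]
bowllid knob   n   73 rect c[586.  348.5] s[21.8 21.1] a21.3 | circ [586.3 348.4] d23.7 z40.7 mean[586.1 348.2]
basket bar     n   79 rect c[462.   92.6] s[10.5 45.6] a87.9 | circ [461.9  91.6] d45.6 z79.7 mean[461.5  92.3]
basket body    n  200 rect c[461.6  92.5] s[64.6 83.8] a87.0 | circ [461.2  92.3] d104.0 z28.9 mean[463.   92.2]
bowl rim       n  211 rect c[ 483.6 -104.4] s[94.9 92.6] a0.5 | circ [ 483.3 -103.8] d95.6 z49.8 mean[ 483.6 -105.2]
dish rim       n  338 rect c[ 410.3 -272.2] s[ 93.1 112.5] a62.0 | circ [ 410.6 -272.9] d144.3 z59.3 mean[ 410.4 -273.1]
jar rim        n  159 rect c[693.9 -20.4] s[63.3 62.5] a49.4 | circ [695.2 -20.7] d65.4 z86.5 mean[695.1 -21.2]
jarlid plate   n  578 rect c[ 581.9 -324.3] s[ 81.4 101.6] a88.0 | circ [ 586.9 -326.6] d113.0 z12.2 mean[ 581.  -320.2]
jarlid knob    n   70 rect c[ 580.5 -319.8] s[20.4 22.3] a2.9 | circ [ 581.1 -320. ] d23.6 z42.1 mean[ 580.6 -319.8]
cover          n  257 rect c[640.3 179.2] s[43.7 36.4] a78.5 | circ [640.  178.8] d53.2 z21.8 mean[639.8 178.4]
drop           n   95 rect c[ 648.4 -171. ] s[24.  20.7] a50.5 | circ [ 649.7 -172. ] d25.0 z44.2 mean[ 647.1 -170.5]
pot            n  332 rect c[ 467.7 -434. ] s[46.1 47.9] a0.6 | circ [ 467.2 -434.5] d49.4 z56.0 mean[ 467.  -433.2]
```

```bash
python3 -m handwheel '[{"hand":1,"dx":2,"dy":-3.84,"dz":0,"wx":0,"wy":0,"wz":0.0212},{"hand":1,"dx":2,"dy":-3.84,"dz":0,"wx":0,"wy":0,"wz":0.0212},{"hand":1,"dx":2,"dy":-3.84,"dz":0,"wx":0,"wy":0,"wz":0.0212},{"hand":1,"dx":2,"dy":-3.84,"dz":0,"wx":0,"wy":0,"wz":0.0212},{"hand":1,"dx":2,"dy":-3.84,"dz":0,"wx":0,"wy":0,"wz":0.0212},{"hand":1,"dx":2,"dy":-3.84,"dz":0,"wx":0,"wy":0,"wz":0.0212},{"hand":1,"dx":2,"dy":-3.84,"dz":0,"wx":0,"wy":0,"wz":0.0212},{"hand":1,"dx":2,"dy":-3.84,"dz":0,"wx":0,"wy":0,"wz":0.0212},{"hand":1,"dx":2,"dy":-3.84,"dz":0,"wx":0,"wy":0,"wz":0.0212},{"hand":1,"dx":2,"dy":-3.84,"dz":0,"wx":0,"wy":0,"wz":0.0212}]'; python3 -m handwheel '[{"hand":1,"dx":2,"dy":-3.84,"dz":0,"wx":0,"wy":0,"wz":0.0212},{"hand":1,"dx":2,"dy":-3.84,"dz":0,"wx":0,"wy":0,"wz":0.0212},{"hand":1,"dx":2,"dy":-3.84,"dz":0,"wx":0,"wy":0,"wz":0.0212},{"hand":1},{"hand":1}]'
```

```text
time_s: 1.15
position: [0.4022, 0.2059, 0.2225]
tcp_rot: [[-0.993, 0.116, 0.0], [0.116, 0.993, 0.0], [-0.0, 0.0, -1.0]]
force: [0.8, 0.5, -0.6]
opening: 0.999invalid input
```

```bash
python3 -m handwheel '[{"hand":1,"dx":2,"dy":-3.84,"dz":-2,"wx":0,"wy":0,"wz":0.0212},{"hand":1,"dx":2,"dy":-3.84,"dz":-2,"wx":0,"wy":0,"wz":0.0212},{"hand":1,"dx":2,"dy":-3.84,"dz":-2,"wx":0,"wy":0,"wz":0.0212},{"hand":1,"dx":0,"dy":0,"dz":0,"wx":0,"wy":0,"wz":0},{"hand":1,"dx":0,"dy":0,"dz":0,"wx":0,"wy":0,"wz":0}]'; python3 -c "
from h import *
save('wrist','w1'); from rig import bot; s=bot.read_state(); print(s['position'],s['tcp_rot'],s['force'])"
```

```text
time_s: 1.65
position: [0.4616, 0.0915, 0.1619]
tcp_rot: [[-0.998, 0.056, -0.002], [0.056, 0.998, 0.0], [0.002, 0.0, -1.0]]
force: [0.8, -0.5, 0.1]
opening: 0.998
[0.46121992 0.09237256 0.16233375] [[-9.98523606e-01  5.42991423e-02 -1.48717238e-03]
 [ 5.42986265e-02  9.98524667e-01  3.85095328e-04]
 [ 1.50588865e-03  3.03775359e-04 -9.99998820e-01]] [0.79069147 0.76853808 0.486005  ]
```

View pics/w1.png

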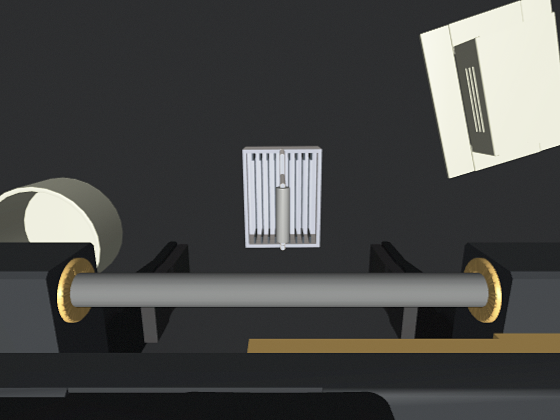

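The bar is at column 283, centred between the fingers and lined up with them. I'll descend and grip.

```bash
python3 -m handwheel '[{"hand":1,"dx":0,"dy":0,"dz":-3,"wx":0,"wy":0,"wz":0},{"hand":1,"dx":0,"dy":0,"dz":-3,"wx":0,"wy":0,"wz":0},{"hand":1,"dx":0,"dy":0,"dz":-2.5,"wx":0,"wy":0,"wz":0},{"hand":1,"dx":0,"dy":0,"dz":-2,"wx":0,"wy":0,"wz":0},{"hand":1,"dx":0,"dy":0,"dz":0,"wx":0,"wy":0,"wz":0},{"hand":-1,"dx":0,"dy":0,"dz":0,"wx":0,"wy":0,"wz":0},{"hand":-1,"dx":0,"dy":0,"dz":0,"wx":0,"wy":0,"wz":0},{"hand":-1,"dx":0,"dy":0,"dz":0,"wx":0,"wy":0,"wz":0},{"hand":-1,"dx":0,"dy":0,"dz":0,"wx":0,"wy":0,"wz":0},{"hand":-1,"dx":0,"dy":0,"dz":0,"wx":0,"wy":0,"wz":0}]'
```

```text
time_s: 2.7
position: [0.4622, 0.0923, 0.0582]
tcp_rot: [[-0.999, 0.053, 0.001], [0.053, 0.999, -0.0], [-0.001, 0.0, -1.0]]
force: [0.2, -0.3, 0.3]
opening: 0.629
```

```bash
python3 -m handwheel '[{"hand":-1,"dx":0,"dy":0,"dz":0,"wx":0,"wy":0,"wz":0},{"hand":-1,"dx":0,"dy":0,"dz":0,"wx":0,"wy":0,"wz":0},{"hand":-1,"dx":0,"dy":0,"dz":0,"wx":0,"wy":0,"wz":0},{"hand":-1,"dx":0,"dy":0,"dz":0,"wx":0,"wy":0,"wz":0},{"hand":-1,"dx":0,"dy":0,"dz":0,"wx":0,"wy":0,"wz":0},{"hand":-1,"dx":0,"dy":0,"dz":0,"wx":0,"wy":0,"wz":0},{"hand":-1,"dx":0,"dy":0,"dz":0,"wx":0,"wy":0,"wz":0}]'
```

```text
time_s: 3.4
position: [0.4618, 0.0924, 0.0575]
tcp_rot: [[-0.999, 0.053, -0.0], [0.053, 0.999, 0.0], [0.0, 0.0, -1.0]]
force: [0.4, -0.1, 0.2]
opening: 0.099
```

```bash
python3 -m handwheel '[{"hand":-1,"dx":0,"dy":0,"dz":0,"wx":0,"wy":0,"wz":0},{"hand":-1,"dx":0,"dy":0,"dz":1,"wx":0,"wy":0,"wz":0},{"hand":-1,"dx":0,"dy":0,"dz":2.5,"wx":0,"wy":0,"wz":0},{"hand":-1,"dx":0,"dy":0,"dz":3,"wx":0,"wy":0,"wz":0},{"hand":-1,"dx":0,"dy":0,"dz":3,"wx":0,"wy":0,"wz":0},{"hand":-1,"dx":0,"dy":0,"dz":1.5,"wx":0,"wy":0,"wz":0},{"hand":-1,"dx":0,"dy":0,"dz":0,"wx":0,"wy":0,"wz":0}]'; python3 -c "
from h import *
save('side','s1')"
```

```text
time_s: 4.1
position: [0.4632, 0.0923, 0.1701]
tcp_rot: [[-0.999, 0.053, 0.006], [0.053, 0.999, -0.0], [-0.006, -0.0, -1.0]]
force: [-0.2, 0.6, -1.9]
opening: 0.103
```

View pics/s1.png

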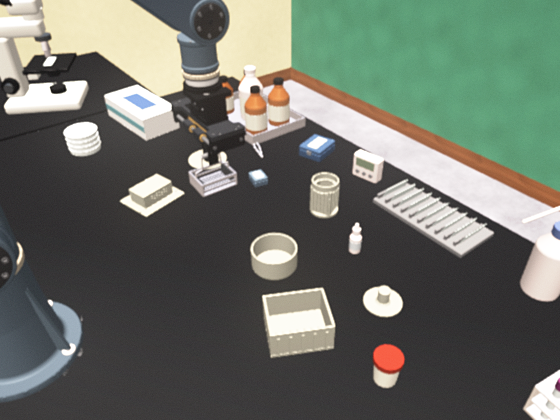

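The basket is held level in the fingers at (215,175). I'll carry it over the dish.

```bash
python3 -m handwheel '[{"hand":-1,"dx":-0.3,"dy":-2,"dz":0,"wx":0,"wy":0,"wz":-0.03},{"hand":-1,"dx":-0.55,"dy":-4,"dz":0,"wx":0,"wy":0,"wz":-0.05},{"hand":-1,"dx":-0.55,"dy":-4,"dz":0,"wx":0,"wy":0,"wz":-0.05},{"hand":-1,"dx":-0.55,"dy":-4,"dz":0,"wx":0,"wy":0,"wz":-0.05},{"hand":-1,"dx":-0.55,"dy":-4,"dz":0,"wx":0,"wy":0,"wz":-0.05},{"hand":-1,"dx":-0.55,"dy":-4,"dz":0,"wx":0,"wy":0,"wz":-0.05},{"hand":-1,"dx":-0.55,"dy":-4,"dz":0,"wx":0,"wy":0,"wz":-0.05},{"hand":-1,"dx":-0.55,"dy":-4,"dz":0,"wx":0,"wy":0,"wz":-0.05},{"hand":-1,"dx":-0.55,"dy":-4,"dz":0,"wx":0,"wy":0,"wz":-0.036},{"hand":-1,"dx":-0.45,"dy":-2.5,"dz":0,"wx":0,"wy":0,"wz":-0.02}]';python3 -m handwheel '[{"hand":-1,"dx":0,"dy":0,"dz":-1.5,"wx":0,"wy":0,"wz":0},{"hand":-1,"dx":0,"dy":0,"dz":0,"wx":0,"wy":0,"wz":0},{"hand":-1,"dx":0,"dy":0,"dz":0,"wx":0,"wy":0,"wz":0}]'; python3 -c "
from h import *
save('side','s2');save('wrist','w2')"
```

```text
time_s: 5.15
position: [0.4094, -0.2753, 0.1662]
tcp_rot: [[-0.881, 0.473, -0.001], [0.473, 0.881, 0.0], [0.001, -0.0, -1.0]]
force: [0.8, 1.2, -1.5]
opening: 0.105
time_s: 5.45
position: [0.4092, -0.2715, 0.1514]
tcp_rot: [[-0.883, 0.47, -0.003], [0.47, 0.883, 0.003], [0.004, 0.001, -1.0]]
force: [0.7, 0.1, -1.2]
opening: 0.101
```

View pics/s2.png

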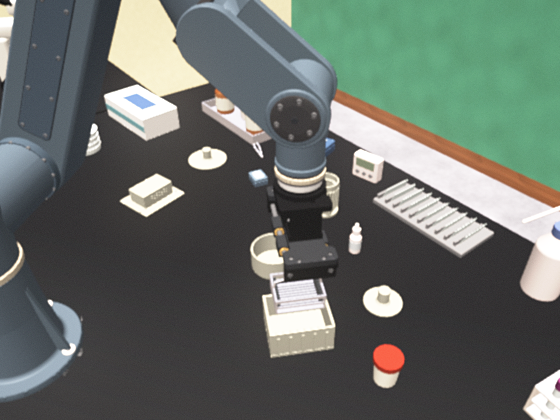

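View pics/w2.png

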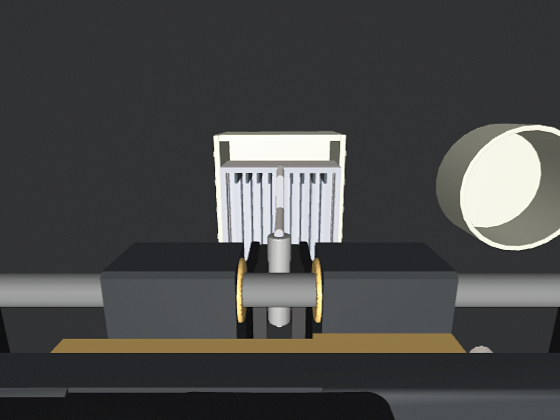

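The basket is square to the dish and centred over it (mid-columns 281 and 280). I'll lower it.

```bash
python3 -m handwheel '[{"hand":-1,"dx":0.05,"dy":0,"dz":-2,"wx":0,"wy":0,"wz":0},{"hand":-1,"dx":0.05,"dy":0,"dz":-2,"wx":0,"wy":0,"wz":0},{"hand":-1,"dx":0,"dy":0,"dz":-2,"wx":0,"wy":0,"wz":0},{"hand":-1,"dx":0,"dy":0,"dz":-1.5,"wx":0,"wy":0,"wz":0},{"hand":-1,"dx":0,"dy":0,"dz":-0.8,"wx":0,"wy":0,"wz":0},{"hand":-1,"dx":0,"dy":0,"dz":0,"wx":0,"wy":0,"wz":0},{"hand":-1,"dx":0,"dy":0,"dz":0,"wx":0,"wy":0,"wz":0}]'
```

```text
time_s: 6.25
position: [0.4117, -0.2727, 0.0701]
tcp_rot: [[-0.883, 0.469, 0.001], [0.469, 0.883, -0.001], [-0.001, -0.0, -1.0]]
force: [0.4, -0.1, -1.7]
opening: 0.103
```

```bash
python3 -m handwheel '[{"hand":-1,"dx":0,"dy":0,"dz":-0.3,"wx":0,"wy":0,"wz":0},{"hand":-1,"dx":0,"dy":0,"dz":-0.3,"wx":0,"wy":0,"wz":0},{"hand":-1,"dx":0,"dy":0,"dz":0,"wx":0,"wy":0,"wz":0}]'
```

```text
time_s: 6.55
position: [0.4113, -0.2727, 0.0636]
tcp_rot: [[-0.883, 0.47, 0.0], [0.47, 0.883, -0.0], [-0.0, -0.0, -1.0]]
force: [0.0, 0.4, -1.8]
opening: 0.099
```

```bash
python3 -m handwheel '[{"hand":-1,"dx":0,"dy":0,"dz":-0.1,"wx":0,"wy":0,"wz":0},{"hand":-1,"dx":0,"dy":0,"dz":-0.1,"wx":0,"wy":0,"wz":0},{"hand":-1,"dx":0,"dy":0,"dz":0,"wx":0,"wy":0,"wz":0}]'
```

```text
time_s: 6.85
position: [0.4117, -0.272, 0.0629]
tcp_rot: [[-0.882, 0.471, 0.001], [0.471, 0.882, 0.0], [-0.001, 0.001, -1.0]]
force: [1.2, 4.0, 10.4]
opening: 0.101
```

Contact at the expected height. I'll release half-open and rise.

```bash
python3 -m handwheel '[{"hand":0,"dx":0,"dy":0,"dz":0.05,"wx":0,"wy":0,"wz":0},{"hand":0,"dx":0,"dy":0,"dz":0,"wx":0,"wy":0,"wz":0},{"hand":0,"dx":0,"dy":0,"dz":0,"wx":0,"wy":0,"wz":0},{"hand":0,"dx":0,"dy":0,"dz":0,"wx":0,"wy":0,"wz":0},{"hand":0,"dx":0,"dy":0,"dz":0,"wx":0,"wy":0,"wz":0},{"hand":0,"dx":0,"dy":0,"dz":0,"wx":0,"wy":0,"wz":0},{"hand":0,"dx":0,"dy":0,"dz":1,"wx":0,"wy":0,"wz":0},{"hand":0,"dx":0,"dy":0,"dz":3,"wx":0,"wy":0,"wz":0},{"hand":1,"dx":0,"dy":0,"dz":3,"wx":0,"wy":0,"wz":0},{"hand":1,"dx":0,"dy":0,"dz":3,"wx":0,"wy":0,"wz":0}]'
```

```text
time_s: 7.85
position: [0.4111, -0.2725, 0.1636]
tcp_rot: [[-0.883, 0.47, -0.0], [0.47, 0.883, 0.0], [0.0, 0.0, -1.0]]
force: [0.9, -0.3, 0.1]
opening: 0.604
```

```bash
python3 -m handwheel '[{"hand":1,"dx":0.5,"dy":4.2,"dz":0,"wx":0,"wy":0,"wz":0.056},{"hand":1,"dx":0.5,"dy":4.2,"dz":0,"wx":0,"wy":0,"wz":0.056},{"hand":1,"dx":0.5,"dy":4.2,"dz":0,"wx":0,"wy":0,"wz":0.056},{"hand":1,"dx":0.5,"dy":4.2,"dz":0,"wx":0,"wy":0,"wz":0.056},{"hand":1,"dx":0,"dy":4.2,"dz":0,"wx":0,"wy":0,"wz":0.056},{"hand":1,"dx":0,"dy":4.2,"dz":0,"wx":0,"wy":0,"wz":0.056},{"hand":1,"dx":0,"dy":4.2,"dz":0,"wx":0,"wy":0,"wz":0.056},{"hand":1,"dx":-0.5,"dy":4.2,"dz":0,"wx":0,"wy":0,"wz":0.056},{"hand":1,"dx":-0.5,"dy":4.2,"dz":0,"wx":0,"wy":0,"wz":0.056},{"hand":1,"dx":-1,"dy":4.2,"dz":0,"wx":0,"wy":0,"wz":0.056}]'; python3 -m handwheel '[{"hand":1,"dx":-1,"dy":4.2,"dz":0,"wx":0,"wy":0,"wz":0.056},{"hand":1,"dx":-1,"dy":4.2,"dz":0,"wx":0,"wy":0,"wz":0.056},{"hand":1,"dx":-0.7,"dy":4.2,"dz":0,"wx":0,"wy":0,"wz":0.054},{"hand":1,"dx":0,"dy":0,"dz":0,"wx":0,"wy":0,"wz":0},{"hand":1,"dx":0,"dy":0,"dz":0,"wx":0,"wy":0,"wz":0}]';  python3 -c "
from h import *
save('top','t3');save('wrist','w3')"; python3 m.py t3.npz
```

```text
time_s: 8.85
position: [0.4118, 0.149, 0.1628]
tcp_rot: [[-0.997, -0.073, 0.002], [-0.073, 0.997, 0.0], [-0.002, 0.0, -1.0]]
force: [0.3, 0.5, 0.1]
opening: 0.999
time_s: 9.35
position: [0.3838, 0.274, 0.1625]
tcp_rot: [[-0.971, -0.237, 0.0], [-0.237, 0.971, -0.0], [-0.0, -0.0, -1.0]]
force: [0.7, 0.1, -0.6]
opening: 0.999
dishlid grip   n   95 rect c[347.3 264.3] s[13.2 54.6] a13.6 | circ [344.3 263.6] d54.8 z46.1 mean[345.3 267.5]
dishlid plate  n  649 rect c[380.7 272.3] s[164.4 160.8] a3.3 | circ [373.1 273.2] d217.5 z12.2 mean[362.3 258.1]
bowllid plate  n 1269 rect c[585.5 351.2] s[125.2 131.1] a3.5 | circ [591.9 352.6] d167.6 z11.6 mean[586.  348.3]
bowllid knob   n   72 rect c[585.8 348.1] s[21.9 21.6] a1.7 | circ [585.8 348.2] d23.3 z41.3 mean[586. 348.]
basket bar few
basket body few
bowl rim       n  210 rect c[ 483.6 -104.6] s[94.8 92.8] a1.0 | circ [ 483.4 -103.9] d96.0 z49.3 mean[ 483.6 -105.6]
dish rim       n  345 rect c[ 410.4 -271.9] s[ 94.3 112.3] a62.5 | circ [ 410.6 -271.9] d143.0 z59.3 mean[ 411.6 -272.4]
jar rim        n  156 rect c[693.8 -20.4] s[62.3 62.6] a45.1 | circ [695.4 -20.5] d65.5 z87.1 mean[694.8 -20.9]
jarlid plate   n  582 rect c[ 576.3 -321.8] s[89.3 87.2] a89.5 | circ [ 572.3 -321.8] d119.3 z12.0 mean[ 580.3 -319.6]
jarlid knob    n   70 rect c[ 580.6 -319.8] s[20.9 21.2] a6.6 | circ [ 580.9 -320.3] d22.9 z41.5 mean[ 580.7 -320.3]
cover          n  256 rect c[640.1 178.7] s[44.9 36. ] a78.5 | circ [639.7 178.4] d52.5 z21.8 mean[639.9 178.8]
drop           n   92 rect c[ 648.9 -171.3] s[23.  21.3] a44.2 | circ [ 650.1 -172.1] d24.9 z44.6 mean[ 647.2 -170.7]
pot            n  331 rect c[ 467.7 -434.6] s[46.1 48.9] a1.2 | circ [ 466.5 -434.5] d49.5 z56.2 mean[ 466.8 -433.2]
```

View pics/t3.png

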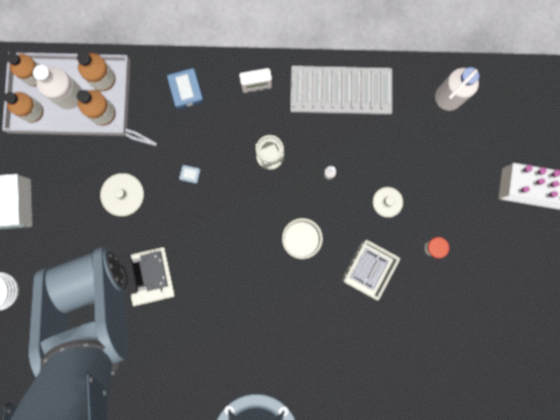

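View pics/w3.png

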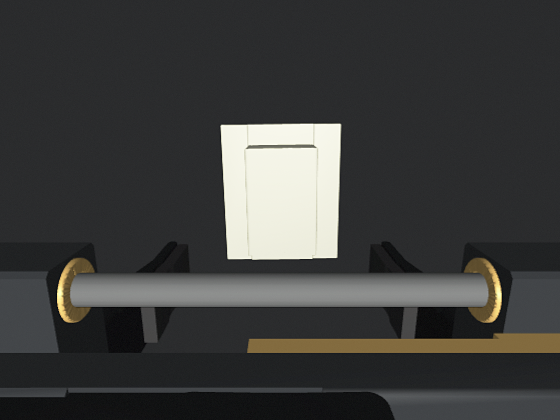

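The basket sits in the dish, and the dish hasn't moved. The lid is square and centred (column 281) between the fingers. I'll descend on it.

```bash
python3 -m handwheel '[{"hand":1,"dx":0,"dy":-0.1,"dz":-3,"wx":0,"wy":0,"wz":0},{"hand":1,"dx":0,"dy":0,"dz":-4,"wx":0,"wy":0,"wz":0},{"hand":1,"dx":0,"dy":0,"dz":-4,"wx":0,"wy":0,"wz":0},{"hand":1,"dx":0,"dy":0,"dz":-2,"wx":0,"wy":0,"wz":0},{"hand":1,"dx":0,"dy":0,"dz":-1,"wx":0,"wy":0,"wz":0},{"hand":1,"dx":0,"dy":0,"dz":0,"wx":0,"wy":0,"wz":0},{"hand":1,"dx":0,"dy":0,"dz":0,"wx":0,"wy":0,"wz":0}]'
```

```text
time_s: 10.15
position: [0.3851, 0.2719, 0.0227]
tcp_rot: [[-0.972, -0.233, 0.001], [-0.233, 0.972, 0.0], [-0.001, 0.0, -1.0]]
force: [-0.0, 0.4, 1.3]
opening: 0.999
```

```bash
python3 -m handwheel '[{"hand":1,"dx":-0.1,"dy":0.05,"dz":-0.5,"wx":0,"wy":0,"wz":0},{"hand":1,"dx":0,"dy":0,"dz":0,"wx":0,"wy":0,"wz":0},{"hand":-1,"dx":0,"dy":0,"dz":0,"wx":0,"wy":0,"wz":0},{"hand":-1,"dx":0,"dy":0,"dz":0,"wx":0,"wy":0,"wz":0},{"hand":-1,"dx":0,"dy":0,"dz":0,"wx":0,"wy":0,"wz":0},{"hand":-1,"dx":0,"dy":0,"dz":0,"wx":0,"wy":0,"wz":0},{"hand":-1,"dx":0,"dy":0,"dz":0,"wx":0,"wy":0,"wz":0},{"hand":-1,"dx":0,"dy":0,"dz":0,"wx":0,"wy":0,"wz":0},{"hand":-1,"dx":0,"dy":0,"dz":0,"wx":0,"wy":0,"wz":0},{"hand":-1,"dx":0,"dy":0,"dz":0,"wx":0,"wy":0,"wz":0}]'
```

```text
time_s: 11.15
position: [0.3834, 0.273, 0.0171]
tcp_rot: [[-0.972, -0.235, 0.0], [-0.235, 0.972, 0.0], [-0.0, 0.0, -1.0]]
force: [-0.1, 1.4, 2.1]
opening: 0.641
```

```bash
python3 -m handwheel '[{"hand":-1,"dx":0,"dy":0,"dz":0,"wx":0,"wy":0,"wz":0},{"hand":-1,"dx":0,"dy":0,"dz":1,"wx":0,"wy":0,"wz":0},{"hand":-1,"dx":0,"dy":0,"dz":2.5,"wx":0,"wy":0,"wz":0},{"hand":-1,"dx":0,"dy":0,"dz":3,"wx":0,"wy":0,"wz":0},{"hand":-1,"dx":0,"dy":0,"dz":3,"wx":0,"wy":0,"wz":0},{"hand":-1,"dx":0,"dy":0,"dz":3,"wx":0,"wy":0,"wz":0},{"hand":-1,"dx":0,"dy":0,"dz":1.5,"wx":0,"wy":0,"wz":0},{"hand":-1,"dx":0,"dy":0,"dz":0,"wx":0,"wy":0,"wz":0}]'; python3 -c "
from h import *
save('side','s4');save('wrist','w4')"
```

```text
time_s: 11.95
position: [0.3844, 0.2731, 0.1594]
tcp_rot: [[-0.972, -0.235, 0.005], [-0.235, 0.972, 0.002], [-0.005, 0.0, -1.0]]
force: [0.3, 0.5, -0.8]
opening: 0.639
```

View pics/s4.png

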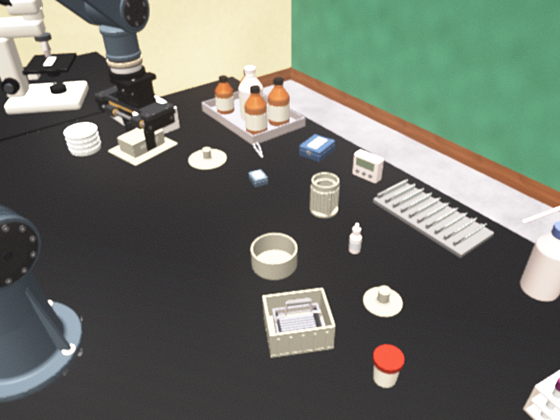

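View pics/w4.png

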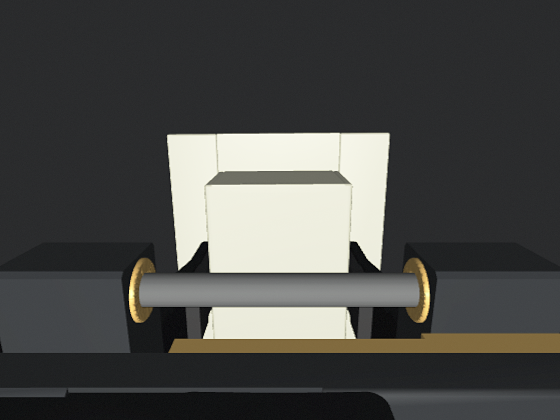

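The lid is held square and level, and the basket stands in the dish. Now I'll check the basket's height and position from depth.

```bash
python3 - <<'E'
from h import *
for f in('t3','s4'):
    p,w=cloud(f+'.npz'); q=w.reshape(-1,3); m=(q[:,2]>.07)&(q[:,2]<.12)&(np.hypot(q[:,0]-.4105,q[:,1]+.272)<.06); q=q[m]
    print(f,len(q),cv2.minAreaRect((q[:,:2]*1000).astype(np.float32)),np.percentile(q[:,2],[10,50,90]))
E
```

```text
t3 82 ((411.83447265625, -272.0399475097656), (10.394710540771484, 45.737449645996094), 62.78189468383789) [0.08005223 0.08503314 0.08891669]
s4 158 ((411.0012512207031, -273.43157958984375), (11.690150260925293, 46.161468505859375), 58.246925354003906) [0.07789848 0.08548895 0.08800918]
```

```bash
python3 -m handwheel '[{"hand":-1,"dx":0.5,"dy":-2,"dz":0,"wx":0,"wy":0,"wz":-0.03},{"hand":-1,"dx":1,"dy":-4,"dz":0,"wx":0,"wy":0,"wz":-0.055},{"hand":-1,"dx":1,"dy":-4,"dz":0,"wx":0,"wy":0,"wz":-0.055},{"hand":-1,"dx":1,"dy":-4,"dz":0,"wx":0,"wy":0,"wz":-0.055},{"hand":-1,"dx":0.5,"dy":-4,"dz":0,"wx":0,"wy":0,"wz":-0.055},{"hand":-1,"dx":0.5,"dy":-4,"dz":0,"wx":0,"wy":0,"wz":-0.055},{"hand":-1,"dx":0,"dy":-4,"dz":0,"wx":0,"wy":0,"wz":-0.055},{"hand":-1,"dx":0,"dy":-4,"dz":0,"wx":0,"wy":0,"wz":-0.055},{"hand":-1,"dx":0,"dy":-4,"dz":0,"wx":0,"wy":0,"wz":-0.055},{"hand":-1,"dx":0,"dy":-4,"dz":0,"wx":0,"wy":0,"wz":-0.055}]'; python3 -m handwheel '[{"hand":-1,"dx":-0.3,"dy":-4,"dz":0,"wx":0,"wy":0,"wz":-0.055},{"hand":-1,"dx":-0.5,"dy":-4,"dz":0,"wx":0,"wy":0,"wz":-0.055},{"hand":-1,"dx":-0.5,"dy":-4,"dz":0,"wx":0,"wy":0,"wz":-0.055},{"hand":-1,"dx":-0.5,"dy":-3,"dz":0,"wx":0,"wy":0,"wz":-0.035},{"hand":-1,"dx":0,"dy":-1.5,"dz":0,"wx":0,"wy":0,"wz":0},{"hand":-1,"dx":0,"dy":0,"dz":0,"wx":0,"wy":0,"wz":0},{"hand":-1,"dx":0,"dy":0,"dz":0,"wx":0,"wy":0,"wz":0}]'; python3 -c "
from h import *
save('wrist','w5')"
```

```text
time_s: 13.05
position: [0.4269, -0.1083, 0.1556]
tcp_rot: [[-0.958, 0.287, -0.003], [0.287, 0.958, 0.002], [0.004, 0.001, -1.0]]
force: [0.4, 0.3, -1.3]
opening: 0.64
time_s: 13.75
position: [0.4096, -0.2704, 0.1561]
tcp_rot: [[-0.883, 0.469, -0.002], [0.469, 0.883, 0.003], [0.003, 0.002, -1.0]]
force: [0.4, -1.2, -0.1]
opening: 0.644
```

View pics/w5.png

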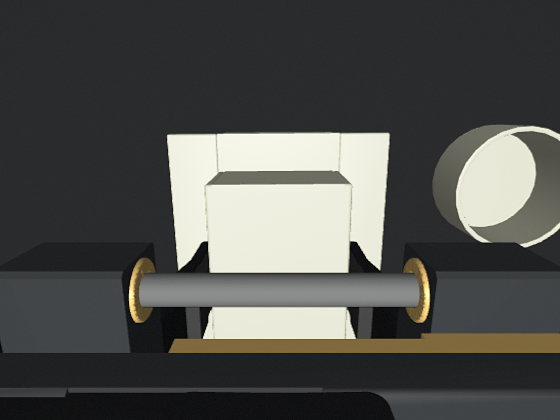

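The lid didn't shift in the grip. I'll lower it to just above seating (TCP z 0.069).

```bash
python3 -m handwheel '[{"hand":-1,"dx":0.1,"dy":-0.1,"dz":-2,"wx":0,"wy":0,"wz":0},{"hand":-1,"dx":0,"dy":0,"dz":-2,"wx":0,"wy":0,"wz":0},{"hand":-1,"dx":0,"dy":0,"dz":-2,"wx":0,"wy":0,"wz":0},{"hand":-1,"dx":0,"dy":0,"dz":-1,"wx":0,"wy":0,"wz":0},{"hand":-1,"dx":0,"dy":0,"dz":0,"wx":0,"wy":0,"wz":0},{"hand":-1,"dx":0,"dy":0,"dz":0,"wx":0,"wy":0,"wz":0},{"hand":-1,"dx":0,"dy":0,"dz":0,"wx":0,"wy":0,"wz":0}]'; python3 -c "
from h import *
save('side','s5')"
```

```text
time_s: 14.5
position: [0.4119, -0.2733, 0.0879]
tcp_rot: [[-0.883, 0.468, 0.001], [0.468, 0.883, -0.001], [-0.002, -0.001, -1.0]]
force: [-0.7, 0.1, -1.1]
opening: 0.639
```

View pics/s5.png

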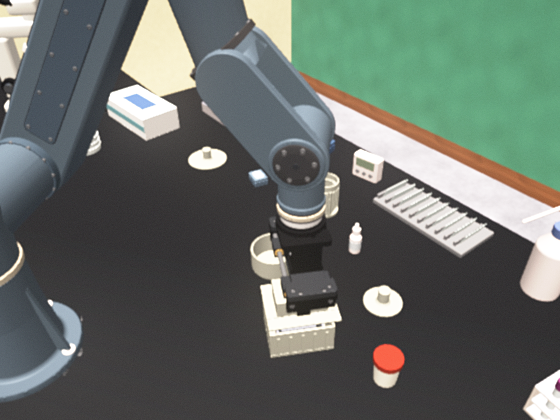

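The lid sits squarely about 18 mm above the dish. I'll carry on down.

```bash
python3 -m handwheel '[{"hand":-1,"dx":0,"dy":0,"dz":-0.7,"wx":0,"wy":0,"wz":0},{"hand":-1,"dx":0,"dy":0,"dz":-0.6,"wx":0,"wy":0,"wz":0},{"hand":-1,"dx":0,"dy":0,"dz":-0.4,"wx":0,"wy":0,"wz":0},{"hand":-1,"dx":0,"dy":0,"dz":0,"wx":0,"wy":0,"wz":0},{"hand":-1,"dx":0,"dy":0,"dz":0,"wx":0,"wy":0,"wz":0}]'
```

```text
time_s: 15.05
position: [0.4111, -0.2731, 0.0698]
tcp_rot: [[-0.883, 0.469, -0.0], [0.469, 0.883, 0.0], [0.001, 0.0, -1.0]]
force: [1.4, -0.1, -1.5]
opening: 0.64
```

```bash
python3 -m handwheel '[{"hand":-1,"dx":0,"dy":0,"dz":-0.1,"wx":0,"wy":0,"wz":0},{"hand":-1,"dx":0,"dy":0,"dz":0,"wx":0,"wy":0,"wz":0}]';python3 -m handwheel '[{"hand":-1,"dx":0,"dy":0,"dz":-0.08,"wx":0,"wy":0,"wz":0},{"hand":-1,"dx":0,"dy":0,"dz":0,"wx":0,"wy":0,"wz":0}]'
```

```text
time_s: 15.25
position: [0.4113, -0.2733, 0.0691]
tcp_rot: [[-0.883, 0.469, 0.0], [0.469, 0.883, -0.0], [-0.0, -0.0, -1.0]]
force: [-0.2, -0.3, -0.6]
opening: 0.64
time_s: 15.45
position: [0.4113, -0.2733, 0.0691]
tcp_rot: [[-0.883, 0.469, 0.0], [0.469, 0.883, -0.0], [-0.0, -0.0, -1.0]]
force: [-1.9, 1.1, 6.8]
opening: 0.636
```

```bash
python3 -m handwheel '[{"hand":1,"dx":0,"dy":0,"dz":0.05,"wx":0,"wy":0,"wz":0},{"hand":1,"dx":0,"dy":0,"dz":0,"wx":0,"wy":0,"wz":0},{"hand":1,"dx":0,"dy":0,"dz":0,"wx":0,"wy":0,"wz":0},{"hand":1,"dx":0,"dy":0,"dz":0,"wx":0,"wy":0,"wz":0},{"hand":1,"dx":0,"dy":0,"dz":0,"wx":0,"wy":0,"wz":0},{"hand":1,"dx":0,"dy":0,"dz":1,"wx":0,"wy":0,"wz":0},{"hand":1,"dx":0,"dy":0,"dz":3,"wx":0,"wy":0,"wz":0},{"hand":1,"dx":0,"dy":0,"dz":3,"wx":0,"wy":0,"wz":0},{"hand":1,"dx":0,"dy":0,"dz":2,"wx":0,"wy":0,"wz":0}]'
python3 -m handwheel '[{"hand":1,"dx":3.4,"dy":-0.94,"dz":0,"wx":0,"wy":0,"wz":0},{"hand":1,"dx":3.4,"dy":-0.94,"dz":0,"wx":0,"wy":0,"wz":0},{"hand":1,"dx":3.4,"dy":-0.94,"dz":0,"wx":0,"wy":0,"wz":0},{"hand":1,"dx":3.4,"dy":-0.94,"dz":0,"wx":0,"wy":0,"wz":0},{"hand":1,"dx":3.4,"dy":-0.94,"dz":-2,"wx":0,"wy":0,"wz":0},{"hand":1,"dx":0,"dy":0,"dz":-2,"wx":0,"wy":0,"wz":0},{"hand":1,"dx":0,"dy":0,"dz":0,"wx":0,"wy":0,"wz":0},{"hand":1,"dx":0,"dy":0,"dz":0,"wx":0,"wy":0,"wz":0}]'; python3 -c "
from h import *
save('top','t6');save('side','s6');save('wrist','w6')"; python3 m.py t6.npz|grep -v few; python3 -c "
import cv2,numpy as np
cv2.imwrite('pics/c6.png',np.hstack([cv2.resize(cv2.imread('pics/'+a+'6.png'),(390,300)) for a in 'sw']))"
```

```text
time_s: 16.35
position: [0.4117, -0.2736, 0.1611]
tcp_rot: [[-0.883, 0.469, 0.002], [0.469, 0.883, -0.002], [-0.002, -0.001, -1.0]]
force: [0.7, -0.0, -0.4]
opening: 1.0
time_s: 17.15
position: [0.5805, -0.3196, 0.1187]
tcp_rot: [[-0.883, 0.469, -0.002], [0.469, 0.883, 0.001], [0.002, 0.0, -1.0]]
force: [-0.7, -0.3, 0.1]
opening: 1.0
dishlid plate  n   37 rect c[378.6 276.5] s[160.2 142.7] a85.8 | circ [379.8 278.5] d194.3 z6.5 mean[384.8 266.9]
bowllid plate  n 1273 rect c[581.4 342.1] s[113.7 117.7] a2.6 | circ [579.6 352.4] d146.7 z11.6 mean[585.8 348.3]
bowllid knob   n   73 rect c[586.  348.2] s[23.3 21.2] a45.4 | circ [586.2 348.2] d23.6 z41.7 mean[586. 348.]
jar rim        n  154 rect c[694.1 -20.6] s[63.  61.5] a45.4 | circ [694.8 -20.2] d65.0 z87.1 mean[694.5 -20.7]
jarlid plate   n   36 rect c[ 590.6 -290.3] s[10.2 59.2] a54.8 | circ [ 588.1 -293.9] d59.2 z11.7 mean[ 588.6 -290.4]
cover          n  260 rect c[640.6 178.9] s[45.2 36.5] a78.0 | circ [639.9 178.7] d54.5 z21.6 mean[639.8 178.4]
drop           n   94 rect c[ 648.5 -171. ] s[23.4 21.7] a47.5 | circ [ 649.6 -172. ] d25.1 z44.6 mean[ 647.  -170.6]
pot            n  181 rect c[ 459.2 -442. ] s[27.5 48.3] a47.1 | circ [ 465.4 -435.3] d48.6 z56.1 mean[ 460.6 -440.3]
```

View pics/c6.png

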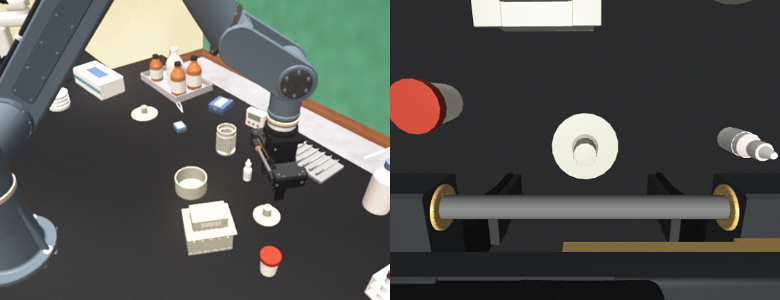

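The dish lid looks seated in the side view, and the knob is centred in the wrist view. I'll descend on the jar lid.

```bash
python3 -m handwheel '[{"hand":1,"dx":0,"dy":0,"dz":-3,"wx":0,"wy":0,"wz":0},{"hand":1,"dx":0,"dy":0,"dz":-3,"wx":0,"wy":0,"wz":0},{"hand":1,"dx":0,"dy":0,"dz":-2,"wx":0,"wy":0,"wz":0},{"hand":1,"dx":0,"dy":0,"dz":-1.5,"wx":0,"wy":0,"wz":0},{"hand":1,"dx":0,"dy":0,"dz":-0.6,"wx":0,"wy":0,"wz":0},{"hand":1,"dx":0,"dy":0,"dz":0,"wx":0,"wy":0,"wz":0},{"hand":1,"dx":0,"dy":0,"dz":0,"wx":0,"wy":0,"wz":0}]'
python3 -m handwheel '[{"hand":-1,"dx":0,"dy":0,"dz":0,"wx":0,"wy":0,"wz":0},{"hand":-1,"dx":0,"dy":0,"dz":0,"wx":0,"wy":0,"wz":0},{"hand":-1,"dx":0,"dy":0,"dz":0,"wx":0,"wy":0,"wz":0},{"hand":-1,"dx":0,"dy":0,"dz":0,"wx":0,"wy":0,"wz":0},{"hand":-1,"dx":0,"dy":0,"dz":0,"wx":0,"wy":0,"wz":0},{"hand":-1,"dx":0,"dy":0,"dz":0,"wx":0,"wy":0,"wz":0},{"hand":-1,"dx":0,"dy":0,"dz":0,"wx":0,"wy":0,"wz":0},{"hand":-1,"dx":0,"dy":0,"dz":0,"wx":0,"wy":0,"wz":0},{"hand":-1,"dx":0,"dy":0,"dz":0,"wx":0,"wy":0,"wz":0},{"hand":-1,"dx":0,"dy":0,"dz":0,"wx":0,"wy":0,"wz":0}]'
```

```text
time_s: 18.0
position: [0.582, -0.3208, 0.0189]
tcp_rot: [[-0.883, 0.469, 0.002], [0.469, 0.883, -0.001], [-0.002, -0.0, -1.0]]
force: [-0.8, 0.3, 1.2]
opening: 0.998
time_s: 19.0
position: [0.5813, -0.3201, 0.0177]
tcp_rot: [[-0.883, 0.469, -0.0], [0.469, 0.883, 0.0], [0.0, 0.0, -1.0]]
force: [0.6, -0.1, -0.3]
opening: 0.269
```

```bash
python3 -m handwheel '[{"hand":-1,"dx":0,"dy":0,"dz":0,"wx":0,"wy":0,"wz":0},{"hand":-1,"dx":0,"dy":0,"dz":1,"wx":0,"wy":0,"wz":0},{"hand":-1,"dx":0,"dy":0,"dz":2.5,"wx":0,"wy":0,"wz":0},{"hand":-1,"dx":0,"dy":0,"dz":3,"wx":0,"wy":0,"wz":0},{"hand":-1,"dx":0,"dy":0,"dz":3,"wx":0,"wy":0,"wz":0},{"hand":-1,"dx":0,"dy":0,"dz":3,"wx":0,"wy":0,"wz":0},{"hand":-1,"dx":0,"dy":0,"dz":1.5,"wx":0,"wy":0,"wz":0},{"hand":-1,"dx":0,"dy":0,"dz":0,"wx":0,"wy":0,"wz":0}]'; python3 -c "
from h import *
save('side','s7');save('wrist','w7')"; python3 -c "
import cv2,numpy as np
cv2.imwrite('pics/c7.png',np.hstack([cv2.resize(cv2.imread('pics/'+a+'7.png'),(390,300)) for a in 'sw']))"
```

```text
time_s: 19.8
position: [0.5827, -0.3213, 0.1609]
tcp_rot: [[-0.883, 0.469, 0.005], [0.469, 0.883, -0.004], [-0.006, -0.001, -1.0]]
force: [0.9, -0.3, -0.4]
opening: 0.265
```

View pics/c7.png

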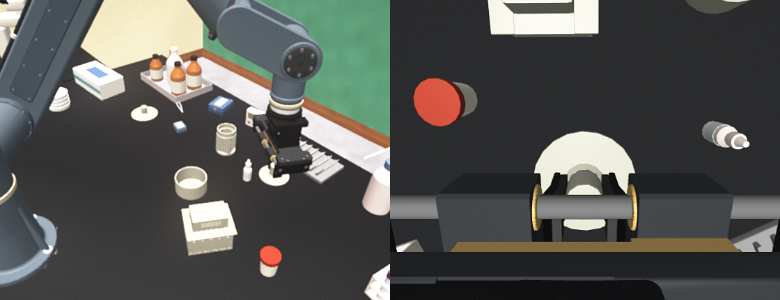

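The lid is held level. I'll carry it over the jar.

```bash
python3 -m handwheel '[{"hand":-1,"dx":0.7,"dy":1.95,"dz":0,"wx":0,"wy":0,"wz":0},{"hand":-1,"dx":1.4,"dy":3.7,"dz":0,"wx":0,"wy":0,"wz":0},{"hand":-1,"dx":1.4,"dy":3.7,"dz":0,"wx":0,"wy":0,"wz":0},{"hand":-1,"dx":1.4,"dy":3.7,"dz":0,"wx":0,"wy":0,"wz":0},{"hand":-1,"dx":1.4,"dy":3.7,"dz":0,"wx":0,"wy":0,"wz":0},{"hand":-1,"dx":1.4,"dy":3.7,"dz":0,"wx":0,"wy":0,"wz":0},{"hand":-1,"dx":1.4,"dy":3.7,"dz":0,"wx":0,"wy":0,"wz":0},{"hand":-1,"dx":1.4,"dy":3.7,"dz":0,"wx":0,"wy":0,"wz":0},{"hand":-1,"dx":0.9,"dy":2.1,"dz":0,"wx":0,"wy":0,"wz":0},{"hand":-1,"dx":0,"dy":0,"dz":0,"wx":0,"wy":0,"wz":0}]'; python3 -m handwheel '[{"hand":-1,"dx":0,"dy":0,"dz":-1,"wx":0,"wy":0,"wz":0},{"hand":-1,"dx":0,"dy":0,"dz":-0.5,"wx":0,"wy":0,"wz":0},{"hand":-1,"dx":0,"dy":0,"dz":0,"wx":0,"wy":0,"wz":0},{"hand":-1,"dx":0,"dy":0,"dz":0,"wx":0,"wy":0,"wz":0}]'; python3 -c "
from h import *
save('side','s8');save('wrist','w8')"; python3 -c "
import cv2,numpy as np
cv2.imwrite('pics/c8.png',np.hstack([cv2.resize(cv2.imread('pics/'+a+'8.png'),(390,300)) for a in 'sw']))"
```

```text
time_s: 20.9
position: [0.6947, -0.0166, 0.1549]
tcp_rot: [[-0.885, 0.465, -0.004], [0.465, 0.885, 0.002], [0.004, -0.0, -1.0]]
force: [0.2, -0.4, -0.8]
opening: 0.268
time_s: 21.3
position: [0.6947, -0.0219, 0.142]
tcp_rot: [[-0.882, 0.471, -0.002], [0.471, 0.882, 0.0], [0.001, -0.001, -1.0]]
force: [-0.0, -0.5, -0.4]
opening: 0.267
```

View pics/c8.png

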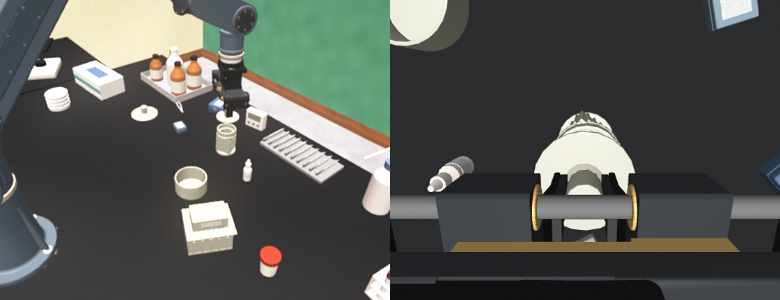

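```bash
python3 -m handwheel '[{"hand":-1,"dx":0,"dy":0,"dz":-1.5,"wx":0,"wy":0,"wz":0},{"hand":-1,"dx":0,"dy":0,"dz":-1.2,"wx":0,"wy":0,"wz":0},{"hand":-1,"dx":0,"dy":0,"dz":-0.5,"wx":0,"wy":0,"wz":0},{"hand":-1,"dx":0,"dy":0,"dz":0,"wx":0,"wy":0,"wz":0},{"hand":-1,"dx":0,"dy":0,"dz":0,"wx":0,"wy":0,"wz":0}]';python3 -m handwheel '[{"hand":-1,"dx":0,"dy":0,"dz":-0.5,"wx":0,"wy":0,"wz":0},{"hand":-1,"dx":0,"dy":0,"dz":-0.4,"wx":0,"wy":0,"wz":0},{"hand":-1,"dx":0,"dy":0,"dz":-0.2,"wx":0,"wy":0,"wz":0},{"hand":-1,"dx":0,"dy":0,"dz":0,"wx":0,"wy":0,"wz":0},{"hand":-1,"dx":0,"dy":0,"dz":0,"wx":0,"wy":0,"wz":0}]'
```

```text
time_s: 21.9
position: [0.6952, -0.0206, 0.1104]
tcp_rot: [[-0.883, 0.469, -0.0], [0.469, 0.883, 0.0], [0.0, -0.0, -1.0]]
force: [1.9, -1.0, 0.8]
opening: 0.267
time_s: 22.4
position: [0.6953, -0.0207, 0.0998]
tcp_rot: [[-0.883, 0.469, 0.0], [0.469, 0.883, 0.0], [-0.0, 0.0, -1.0]]
force: [-0.2, 0.3, -0.1]
opening: 0.266
```

```bash
python3 -m handwheel '[{"hand":-1,"dx":0,"dy":0,"dz":-0.15,"wx":0,"wy":0,"wz":0},{"hand":-1,"dx":0,"dy":0,"dz":0,"wx":0,"wy":0,"wz":0},{"hand":-1,"dx":0,"dy":0,"dz":0,"wx":0,"wy":0,"wz":0}]';python3 -m handwheel '[{"hand":-1,"dx":0,"dy":0,"dz":-0.1,"wx":0,"wy":0,"wz":0},{"hand":-1,"dx":0,"dy":0,"dz":0,"wx":0,"wy":0,"wz":0},{"hand":-1,"dx":0,"dy":0,"dz":0,"wx":0,"wy":0,"wz":0}]'
```

```text
time_s: 22.7
position: [0.6953, -0.0207, 0.0983]
tcp_rot: [[-0.883, 0.469, 0.0], [0.469, 0.883, -0.0], [-0.0, -0.0, -1.0]]
force: [0.2, 0.2, 0.1]
opening: 0.268
time_s: 23.0
position: [0.6955, -0.0207, 0.0977]
tcp_rot: [[-0.883, 0.469, 0.001], [0.469, 0.883, -0.0], [-0.001, 0.0, -1.0]]
force: [-0.3, 0.5, 1.4]
opening: 0.266
```

```bash
python3 -m handwheel '[{"hand":1,"dx":0,"dy":0,"dz":0,"wx":0,"wy":0,"wz":0},{"hand":1,"dx":0,"dy":0,"dz":0,"wx":0,"wy":0,"wz":0},{"hand":1,"dx":0,"dy":0,"dz":0,"wx":0,"wy":0,"wz":0},{"hand":1,"dx":0,"dy":0,"dz":0,"wx":0,"wy":0,"wz":0},{"hand":1,"dx":0,"dy":0,"dz":0,"wx":0,"wy":0,"wz":0},{"hand":1,"dx":0,"dy":0,"dz":1,"wx":0,"wy":0,"wz":0},{"hand":1,"dx":0,"dy":0,"dz":3,"wx":0,"wy":0,"wz":0},{"hand":1,"dx":0,"dy":0,"dz":3,"wx":0,"wy":0,"wz":0},{"hand":1,"dx":0,"dy":0,"dz":0,"wx":0,"wy":0,"wz":0}]'; python3 -m handwheel '[{"hand":1,"dx":-1.09,"dy":3.69,"dz":0,"wx":0,"wy":0,"wz":0},{"hand":1,"dx":-1.09,"dy":3.69,"dz":0,"wx":0,"wy":0,"wz":0},{"hand":1,"dx":-1.09,"dy":3.69,"dz":0,"wx":0,"wy":0,"wz":0},{"hand":1,"dx":-1.09,"dy":3.69,"dz":0,"wx":0,"wy":0,"wz":0},{"hand":1,"dx":-1.09,"dy":3.69,"dz":0,"wx":0,"wy":0,"wz":0},{"hand":1,"dx":-1.09,"dy":3.69,"dz":0,"wx":0,"wy":0,"wz":0},{"hand":1,"dx":-1.09,"dy":3.69,"dz":0,"wx":0,"wy":0,"wz":0},{"hand":1,"dx":-1.09,"dy":3.69,"dz":0,"wx":0,"wy":0,"wz":0},{"hand":1,"dx":-1.09,"dy":3.69,"dz":-1,"wx":0,"wy":0,"wz":0},{"hand":1,"dx":-1.09,"dy":3.69,"dz":-2,"wx":0,"wy":0,"wz":0}]';python3 -m handwheel '[{"hand":1,"dx":0,"dy":0,"dz":-2,"wx":0,"wy":0,"wz":0},{"hand":1,"dx":0,"dy":0,"dz":0,"wx":0,"wy":0,"wz":0},{"hand":1,"dx":0,"dy":0,"dz":0,"wx":0,"wy":0,"wz":0}]'; python3 -c "
from h import *
save('side','s9');save('wrist','w9');save('top','t9')"; python3 -c "
import cv2,numpy as np
cv2.imwrite('pics/c9.png',np.hstack([cv2.resize(cv2.imread('pics/'+a+'9.png'),(390,300)) for a in 'sw']))"; python3 m.py t9.npz | grep -v few
```

```text
time_s: 23.9
position: [0.6989, -0.0213, 0.1734]
tcp_rot: [[-0.883, 0.469, 0.011], [0.469, 0.883, -0.002], [-0.011, 0.003, -1.0]]
force: [1.4, -0.4, 0.5]
opening: 0.967
time_s: 24.9
position: [0.587, 0.3503, 0.1389]
tcp_rot: [[-0.883, 0.469, 0.004], [0.469, 0.883, 0.002], [-0.003, 0.003, -1.0]]
force: [1.1, 0.4, 0.7]
opening: 0.996
time_s: 25.2
position: [0.5861, 0.348, 0.117]
tcp_rot: [[-0.883, 0.469, -0.001], [0.469, 0.883, -0.001], [0.0, -0.001, -1.0]]
force: [1.0, -0.1, 0.2]
opening: 0.999
dishlid plate  n   43 rect c[373.8 272.3] s[152.7 160.2] a6.0 | circ [369.3 275.5] d203.4 z6.7 mean[363.8 280.8]
bowllid plate  n  276 rect c[591.5 338. ] s[114.1 113.7] a87.9 | circ [589.6 342.2] d136.3 z11.5 mean[584.3 327.1]
bowl rim       n  213 rect c[ 483.  -103.8] s[94.4 93.1] a45.9 | circ [ 483.5 -104. ] d96.1 z49.7 mean[ 483.3 -105.7]
dish rim       n 1177 rect c[ 411.8 -274.2] s[102.9 122.2] a62.3 | circ [ 410.7 -274.9] d156.3 z64.1 mean[ 411.2 -270.3]
jar rim        n  632 rect c[695.  -22.6] s[72.3 71.7] a1.1 | circ [694.6 -21.8] d74.5 z91.8 mean[694.1 -21.8]
jarlid plate   n   22 rect c[ 590.  -334.6] s[95.4 84.9] a60.5 | circ [ 581.3 -326.8] d109.6 z7.2 mean[ 590.4 -330.5]
cover          n  264 rect c[640.4 179.1] s[44.6 36.6] a79.0 | circ [640.2 178.9] d55.1 z21.7 mean[639.6 178.5]
drop           n   93 rect c[ 648.4 -171. ] s[23.6 21.5] a46.7 | circ [ 649.8 -172.2] d25.3 z44.0 mean[ 647.1 -170.6]
pot            n  330 rect c[ 466.6 -433.6] s[47.5 47.5] a63.8 | circ [ 466.6 -434.2] d50.5 z56.1 mean[ 466.9 -433.2]
```

View pics/c9.png

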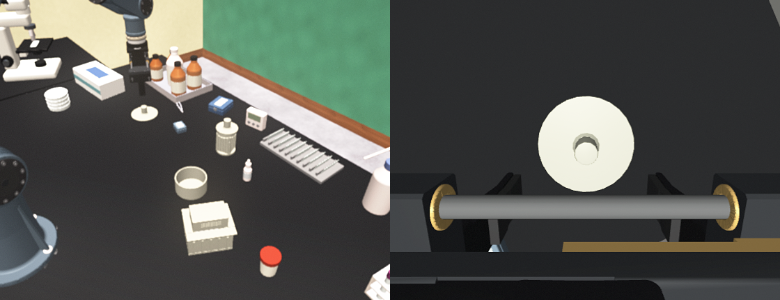

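Both placed lids are home: plate tops at 64.1 and 91.8 mm, where 64 and 92 are expected. The bowl lid knob is centred, so I'll descend.

```bash
python3 -m handwheel '[{"hand":1,"dx":0,"dy":0,"dz":-3,"wx":0,"wy":0,"wz":0},{"hand":1,"dx":0,"dy":0,"dz":-3,"wx":0,"wy":0,"wz":0},{"hand":1,"dx":0,"dy":0,"dz":-2,"wx":0,"wy":0,"wz":0},{"hand":1,"dx":0,"dy":0,"dz":-1.5,"wx":0,"wy":0,"wz":0},{"hand":1,"dx":0,"dy":0,"dz":-0.6,"wx":0,"wy":0,"wz":0},{"hand":1,"dx":0,"dy":0,"dz":0,"wx":0,"wy":0,"wz":0},{"hand":1,"dx":0,"dy":0,"dz":0,"wx":0,"wy":0,"wz":0}]'
python3 -m handwheel '[{"hand":-1,"dx":0,"dy":0,"dz":0,"wx":0,"wy":0,"wz":0},{"hand":-1,"dx":0,"dy":0,"dz":0,"wx":0,"wy":0,"wz":0},{"hand":-1,"dx":0,"dy":0,"dz":0,"wx":0,"wy":0,"wz":0},{"hand":-1,"dx":0,"dy":0,"dz":0,"wx":0,"wy":0,"wz":0},{"hand":-1,"dx":0,"dy":0,"dz":0,"wx":0,"wy":0,"wz":0},{"hand":-1,"dx":0,"dy":0,"dz":0,"wx":0,"wy":0,"wz":0},{"hand":-1,"dx":0,"dy":0,"dz":0,"wx":0,"wy":0,"wz":0},{"hand":-1,"dx":0,"dy":0,"dz":0,"wx":0,"wy":0,"wz":0},{"hand":-1,"dx":0,"dy":0,"dz":0,"wx":0,"wy":0,"wz":0},{"hand":-1,"dx":0,"dy":0,"dz":0,"wx":0,"wy":0,"wz":0}]'
```

```text
time_s: 26.05
position: [0.5873, 0.3485, 0.0174]
tcp_rot: [[-0.883, 0.469, 0.002], [0.469, 0.883, 0.001], [-0.001, 0.002, -1.0]]
force: [-0.4, -0.9, 0.5]
opening: 1.003
time_s: 27.05
position: [0.5863, 0.3484, 0.0162]
tcp_rot: [[-0.883, 0.469, 0.0], [0.469, 0.883, 0.0], [-0.0, 0.0, -1.0]]
force: [0.5, 0.6, -0.6]
opening: 0.266
```

```bash
python3 -m handwheel '[{"hand":-1,"dx":0,"dy":0,"dz":0,"wx":0,"wy":0,"wz":0},{"hand":-1,"dx":0,"dy":0,"dz":1,"wx":0,"wy":0,"wz":0},{"hand":-1,"dx":0,"dy":0,"dz":2.5,"wx":0,"wy":0,"wz":0},{"hand":-1,"dx":0,"dy":0,"dz":3,"wx":0,"wy":0,"wz":0},{"hand":-1,"dx":0,"dy":0,"dz":3,"wx":0,"wy":0,"wz":0},{"hand":-1,"dx":0,"dy":0,"dz":1.5,"wx":0,"wy":0,"wz":0},{"hand":-1,"dx":0,"dy":0,"dz":0,"wx":0,"wy":0,"wz":0}]'; python3 -c "
from h import *
save('side','sa');save('wrist','wa')"; python3 -c "
import cv2,numpy as np
cv2.imwrite('pics/ca.png',np.hstack([cv2.resize(cv2.imread('pics/'+a+'a.png'),(390,300)) for a in 'sw']))"
```

```text
time_s: 27.75
position: [0.588, 0.349, 0.1294]
tcp_rot: [[-0.883, 0.469, 0.006], [0.469, 0.883, 0.002], [-0.004, 0.005, -1.0]]
force: [0.2, -0.8, -0.4]
opening: 0.265
```

View pics/ca.png

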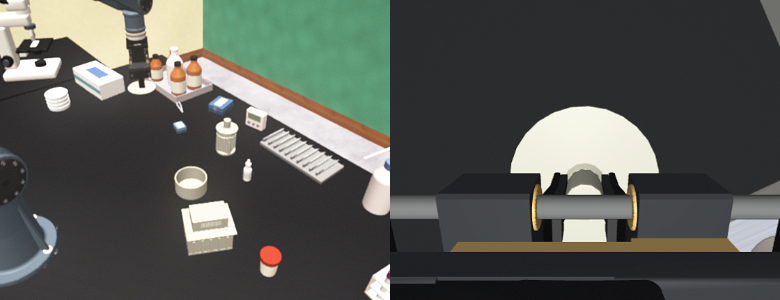

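The bowl lid is held level. I'll carry it to the bowl.

```bash
python3 -m handwheel '[{"hand":-1,"dx":-0.4,"dy":-2,"dz":0,"wx":0,"wy":0,"wz":0},{"hand":-1,"dx":-0.9,"dy":-4,"dz":0,"wx":0,"wy":0,"wz":0},{"hand":-1,"dx":-0.9,"dy":-4,"dz":0,"wx":0,"wy":0,"wz":0},{"hand":-1,"dx":-0.9,"dy":-4,"dz":0,"wx":0,"wy":0,"wz":0},{"hand":-1,"dx":-0.9,"dy":-4,"dz":0,"wx":0,"wy":0,"wz":0},{"hand":-1,"dx":-0.9,"dy":-4,"dz":0,"wx":0,"wy":0,"wz":0},{"hand":-1,"dx":-0.9,"dy":-4,"dz":0,"wx":0,"wy":0,"wz":0},{"hand":-1,"dx":-0.9,"dy":-4,"dz":0,"wx":0,"wy":0,"wz":0},{"hand":-1,"dx":-0.9,"dy":-4,"dz":0,"wx":0,"wy":0,"wz":0},{"hand":-1,"dx":-0.9,"dy":-4,"dz":0,"wx":0,"wy":0,"wz":0}]'; python3 -m handwheel '[{"hand":-1,"dx":-0.9,"dy":-4,"dz":0,"wx":0,"wy":0,"wz":0},{"hand":-1,"dx":-0.9,"dy":-3.2,"dz":0,"wx":0,"wy":0,"wz":0},{"hand":-1,"dx":0,"dy":0,"dz":0,"wx":0,"wy":0,"wz":0},{"hand":-1,"dx":0,"dy":0,"dz":-1,"wx":0,"wy":0,"wz":0},{"hand":-1,"dx":0,"dy":0,"dz":-1,"wx":0,"wy":0,"wz":0},{"hand":-1,"dx":0,"dy":0,"dz":0,"wx":0,"wy":0,"wz":0},{"hand":-1,"dx":0,"dy":0,"dz":0,"wx":0,"wy":0,"wz":0}]'; python3 -c "
from h import *
save('side','sb');save('wrist','wb')"; python3 -c "
import cv2,numpy as np
cv2.imwrite('pics/cb.png',np.hstack([cv2.resize(cv2.imread('pics/'+a+'b.png'),(390,300)) for a in 'sw']))"
```

```text
time_s: 28.85
position: [0.4994, -0.0328, 0.1246]
tcp_rot: [[-0.883, 0.469, -0.004], [0.469, 0.883, 0.001], [0.004, -0.001, -1.0]]
force: [0.8, -0.1, -1.0]
opening: 0.267
time_s: 29.55
position: [0.4828, -0.1023, 0.1053]
tcp_rot: [[-0.884, 0.467, -0.002], [0.467, 0.884, 0.001], [0.002, -0.0, -1.0]]
force: [0.2, 0.8, -0.8]
opening: 0.267
```

View pics/cb.png

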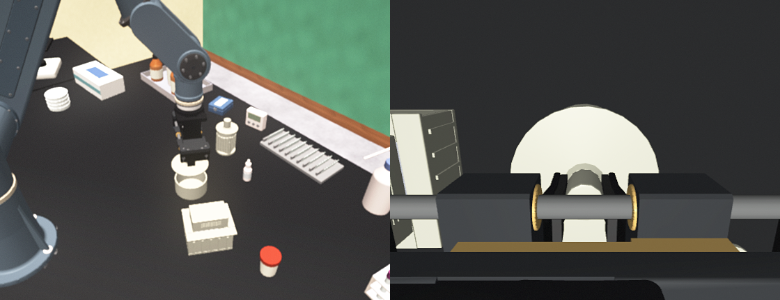

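The lid is directly above the bowl. It seats at TCP z of about 0.058.

```bash
python3 -m handwheel '[{"hand":-1,"dx":0,"dy":0,"dz":-1.5,"wx":0,"wy":0,"wz":0},{"hand":-1,"dx":0,"dy":0,"dz":-1.5,"wx":0,"wy":0,"wz":0},{"hand":-1,"dx":0,"dy":0,"dz":-0.6,"wx":0,"wy":0,"wz":0},{"hand":-1,"dx":0,"dy":0,"dz":0,"wx":0,"wy":0,"wz":0},{"hand":-1,"dx":0,"dy":0,"dz":0,"wx":0,"wy":0,"wz":0}]';python3 -m handwheel '[{"hand":-1,"dx":0,"dy":0,"dz":-0.5,"wx":0,"wy":0,"wz":0},{"hand":-1,"dx":0,"dy":0,"dz":-0.3,"wx":0,"wy":0,"wz":0},{"hand":-1,"dx":0,"dy":0,"dz":-0.15,"wx":0,"wy":0,"wz":0},{"hand":-1,"dx":0,"dy":0,"dz":0,"wx":0,"wy":0,"wz":0},{"hand":-1,"dx":0,"dy":0,"dz":0,"wx":0,"wy":0,"wz":0}]'
```

```text
time_s: 30.15
position: [0.4836, -0.1037, 0.0706]
tcp_rot: [[-0.883, 0.469, 0.001], [0.469, 0.883, -0.0], [-0.001, 0.0, -1.0]]
force: [0.6, 0.8, -0.5]
opening: 0.265
time_s: 30.65
position: [0.4833, -0.1037, 0.0608]
tcp_rot: [[-0.883, 0.469, 0.0], [0.469, 0.883, -0.0], [-0.0, 0.0, -1.0]]
force: [-0.1, -0.9, -1.2]
opening: 0.268
```

```bash
python3 -m handwheel '[{"hand":-1,"dx":0,"dy":0,"dz":-0.2,"wx":0,"wy":0,"wz":0},{"hand":-1,"dx":0,"dy":0,"dz":0,"wx":0,"wy":0,"wz":0},{"hand":-1,"dx":0,"dy":0,"dz":0,"wx":0,"wy":0,"wz":0}]';python3 -m handwheel '[{"hand":-1,"dx":0,"dy":0,"dz":-0.1,"wx":0,"wy":0,"wz":0},{"hand":-1,"dx":0,"dy":0,"dz":0,"wx":0,"wy":0,"wz":0},{"hand":-1,"dx":0,"dy":0,"dz":0,"wx":0,"wy":0,"wz":0}]'
```

```text
time_s: 30.95
position: [0.4833, -0.1037, 0.0587]
tcp_rot: [[-0.883, 0.469, -0.0], [0.469, 0.883, 0.0], [0.0, -0.0, -1.0]]
force: [-0.7, 0.4, -1.0]
opening: 0.265
time_s: 31.25
position: [0.4834, -0.1038, 0.0582]
tcp_rot: [[-0.883, 0.469, 0.0], [0.469, 0.883, -0.0], [-0.001, 0.0, -1.0]]
force: [0.1, 1.6, 3.9]
opening: 0.268
```

Contact at the predicted height. I'll release, rise, and move aside to check.

```bash
python3 -m handwheel '[{"hand":1,"dx":0,"dy":0,"dz":0,"wx":0,"wy":0,"wz":0},{"hand":1,"dx":0,"dy":0,"dz":0,"wx":0,"wy":0,"wz":0},{"hand":1,"dx":0,"dy":0,"dz":0,"wx":0,"wy":0,"wz":0},{"hand":1,"dx":0,"dy":0,"dz":0,"wx":0,"wy":0,"wz":0},{"hand":1,"dx":0,"dy":0,"dz":0,"wx":0,"wy":0,"wz":0},{"hand":1,"dx":0,"dy":0,"dz":1,"wx":0,"wy":0,"wz":0},{"hand":1,"dx":0,"dy":0,"dz":3,"wx":0,"wy":0,"wz":0},{"hand":1,"dx":0,"dy":0,"dz":4,"wx":0,"wy":0,"wz":0},{"hand":1,"dx":0,"dy":0,"dz":4,"wx":0,"wy":0,"wz":0},{"hand":1,"dx":0,"dy":0,"dz":1,"wx":0,"wy":0,"wz":0}]'; python3 -m handwheel '[{"hand":1,"dx":0,"dy":4,"dz":0,"wx":0,"wy":0,"wz":0},{"hand":1,"dx":0,"dy":4,"dz":0,"wx":0,"wy":0,"wz":0},{"hand":1,"dx":0,"dy":4,"dz":0,"wx":0,"wy":0,"wz":0},{"hand":1,"dx":0,"dy":4,"dz":0,"wx":0,"wy":0,"wz":0},{"hand":1,"dx":0,"dy":4,"dz":0,"wx":0,"wy":0,"wz":0},{"hand":1,"dx":0,"dy":4,"dz":0,"wx":0,"wy":0,"wz":0},{"hand":1,"dx":0,"dy":4,"dz":0,"wx":0,"wy":0,"wz":0},{"hand":1,"dx":0,"dy":4,"dz":0,"wx":0,"wy":0,"wz":0},{"hand":1,"dx":0,"dy":0,"dz":0,"wx":0,"wy":0,"wz":0},{"hand":1,"dx":0,"dy":0,"dz":0,"wx":0,"wy":0,"wz":0}]'; python3 -c "
from h import *
save('side','sc');save('top','tc')"; python3 -c "
import cv2,numpy as np
cv2.imwrite('pics/cc.png',np.hstack([cv2.resize(cv2.imread('pics/'+a+'c.png'),(390,300)) for a in 'st']))"; python3 m.py tc.npz | grep -E "rim|cover|drop|pot"; python3 - <<'E'
from h import *
p,w=cloud('tc.npz');q=w.reshape(-1,3)
for n,x,y,r,zt,kt in(('dish',.4115,-.274,.048,.064,.098),('jar',.695,-.0215,.036,.092,.122),('bowl',.4834,-.104,.05,.054,.084)):
    m=(np.hypot(q[:,0]-x,q[:,1]-y)<r+.02)&(abs(q[:,2]-zt)<.005); a=q[m]
    c=np.linalg.lstsq(np.c_[a[:,:2]-a[:,:2].mean(0),np.ones(len(a))],a[:,2],rcond=None)[0]
    k=q[(np.hypot(q[:,0]-x,q[:,1]-y)<r+.02)&(abs(q[:,2]-kt)<.006)]
    print(n,'plate n',len(a),'z',a[:,2].mean(),'slope',c[:2],'circ',cv2.minEnclosingCircle((a[:,:2]*1000).astype(np.float32)),'knob',np.median(k,0), cv2.minAreaRect((k[:,:2]*1000).astype(np.float32)))
E
```

```text
time_s: 32.25
position: [0.4857, -0.1046, 0.1924]
tcp_rot: [[-0.883, 0.469, 0.008], [0.469, 0.883, -0.004], [-0.009, 0.0, -1.0]]
force: [0.1, -0.6, -0.2]
opening: 0.985
time_s: 33.25
position: [0.4824, 0.2168, 0.1874]
tcp_rot: [[-0.884, 0.467, -0.001], [0.467, 0.884, -0.001], [0.001, -0.001, -1.0]]
force: [1.0, -0.5, 0.5]
opening: 0.996
bowl rim       n 1375 rect c[ 482.4 -104.4] s[102.3 102.2] a1.0 | circ [ 482.4 -104.1] d105.2 z54.0 mean[ 482.1 -104. ]
dish rim       n 1181 rect c[ 411.7 -274.4] s[102.6 122.3] a62.7 | circ [ 411.1 -274.5] d155.2 z64.1 mean[ 411.1 -270.6]
jar rim        n  631 rect c[695.1 -22.6] s[71.9 71.7] a1.3 | circ [695.1 -21.6] d74.0 z92.0 mean[694.  -21.6]
cover          n  258 rect c[640.7 178.8] s[45.  36.6] a77.7 | circ [640.5 178.8] d54.1 z21.5 mean[640.  178.5]
drop           n   92 rect c[ 648.6 -171.1] s[24. 21.] a52.7 | circ [ 649.8 -172.3] d25.4 z45.1 mean[ 647.2 -170.6]
pot            n  333 rect c[ 466.6 -433.7] s[48.2 46.8] a69.9 | circ [ 467.3 -434.4] d49.3 z56.1 mean[ 466.9 -433.1]
dish plate n 1034 z 0.06406603857585617 slope [-0.0022943  -0.00063966] circ ((411.5616760253906, -274.0832214355469), 67.80594635009766) knob [ 0.41128883 -0.27348465  0.09794162] ((411.6387634277344, -274.260498046875), (57.175071716308594, 88.21704864501953), 62.52090072631836)
jar plate n 604 z 0.09197874713934293 slope [-0.005148    0.00467649] circ ((695.0851440429688, -21.646148681640625), 37.01344680786133) knob [ 0.69384527 -0.02170621  0.12177031] ((694.9569091796875, -21.723939895629883), (21.77219009399414, 21.15035629272461), 2.910907745361328)
bowl plate n 1310 z 0.054027304946997305 slope [2.89425888e-03 3.22559290e-05] circ ((482.41497802734375, -104.09382629394531), 52.59309768676758) knob [ 0.48260278 -0.10487089  0.08336575] ((481.730712890625, -103.8612060546875), (21.49049949645996, 21.37290382385254), 1.4289425611495972)
```

View pics/cc.png

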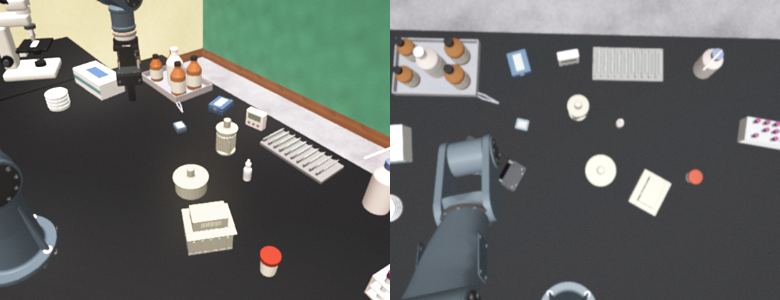

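All three lids are level, centred within about 2 mm and at seated height. The bystanders haven't moved and the arm is clear.

```bash
python3 -c "
from rig import hand_in; print(hand_in())"
```

```text
the job is handed in; nothing more can be done
None
```

The basket is standing in the rectangular dish and all three lids are on their own vessels. I handed the job in at about 33 s of the 125 s allowed; no verdict is reported.

- **Lids:** The last depth check put the plate tops at 64.1 mm (dish), 92.0 mm (jar) and 54.0 mm (bowl), where 64, 92 and 54 mm mean fully seated. Measured tilt is at most about 0.4° and centring is within about 2 mm. The dish lid is square to its dish within about 0.5°.
- **Basket:** Before the lid went on, the grip bar was centred within about 2 mm of the dish. The top of the bar was 85–89 mm above the bench, which fits a basket standing on the dish floor.
- **Everything else:** The three vessels stayed within about 2 mm of where they began, checked before their lids hid the rims. The dropper bottle, pot and cover-glass box are within about 1 mm of their starting positions.
- **Set-downs:** Each part was lowered until the arm felt contact and then released. The highest set-down force I saw was about 11 N, with the basket.

No check failed or disagreed.

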